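Clip a glaze test tile into the sample stage

ROBOT

A 6-joint arm with a two-finger parallel gripper is mounted at the origin on the work surface. World frame = base frame: x ahead of the robot, y to its left, z up, the work surface at z = 0. Lengths are in m, angles in rad, forces in N, time in s.
With the tool pointing down it reaches from about 0.325 to 0.75 m from the base axis. Payload 7.6 kg.
Tool frame: the origin (TCP) lies between the finger pads; the fingertips stand ctrl.tips_ahead ahead of it and the grasp point (between the pads) lies 2 mm behind it (ctrl.tips_ahead is the distance from the TCP to the fingertips, in m); z points along the fingers, y is the direction in which the jaws open and shut (so a half turn about z gives the same grasp; the last joint's range is limited). The gripper opens to 85 mm and grips with 20 to 120 N. Pads are 22 mm wide; open, the fingers measure 114 mm over their backs; the gripper's body (76 mm by 85 mm) begins 54 mm behind the grasp point. The pads swing forward as they close: fully open they stand 13 mm farther back than shut.
Start: joints at [-1.254, 0.052, 1.401, -0, 1.689, -0.07], TCP at [0.198, -0.486, 0.248] pointing down, gripper open.
Joint ranges: [-2.9, 2.9], [-0.91, 2.17], [0.12, 2.37], [-1.06, 4.2], [0.26, 2.73], [-2.93, 2.93]. Speed limits (rad/s): [2.57, 2.57, 3.01, 3.14, 3.14, 3.14].

INTERFACE

Orientations are given as a rotation vector (axis times angle).
In Python, from rig import ctrl gives the robot as it stands. The module is installed in compiled form; this text tells all that it offers.
- The arm moves only by the tool move_arm, never from a script. Its argument "targets" is a list of rows, each an object with "translation": the shift along the tool's x, y, z in cm, a list of three; "turn": the turn, a rotation vector about the tool's x, y, z in degrees, a list of three. A call has 1 to 20 rows; each row shifts and turns the commanded pose from where the row before left it, along the tool's axes as they then stand; what a row does not reach is not made up. A row lasts 1/12 s, in which the tool goes at most 41.7 mm and 7.16 degrees, less where a joint would pass 70% of its speed; a pose out of reach is approached as far as the arm can. A call is refused whole if a number of a shift passes 4.17 or a number of a turn 7.16, either way. A call with a gripper value outside its range is refused whole. "hand" is the finger opening in cm, from 0 to 8.54, set as the call begins (left out, the last holds). The fingers move at their own pace and stop on an object; "newtons" is the grip in N (left out, the last holds). Time passes only in rows, so rows that do not move let the fingers close. It gives the time, the measured TCP pose, the force and the opening at its end, in the units of the state.
- ctrl.sense(): the state, without advancing time (a new reading comes with each control period).
- ctrl.get_image(name): name is "scene" or "top"; returns the picture (480x640x3 uint8, red, green, blue); there is no depth.
- ctrl.camera_params(name): a dict with "fx", "fy", "cx", "cy" (pixels), "rvec" (rotation vector, rad) and "tvec" (3), from world to camera coordinates, as OpenCV has them. Camera axes: x right, y down, z forward; pixel columns grow to the right and rows downward; lengths in m; the calibration is good to about 2 mm. A picture is of the moment at which its call begins. camera_params takes no time and is no camera call.
- ctrl.close_job(): hands the job in, once; it reports no verdict.
The state is a dict: "t": time; "joint_pos": joint angles; "joint_velocities": joint speeds; "tau": joint torques, N m; "tool_pos": TCP position; "orientation": TCP orientation; "ft_force": force on the tool from outside, world axes, zero at the start; "ft_torque": the same for the moment, N m; "grip_width": finger opening in m.
Only numpy, scipy, OpenCV 4.12 (cv2) and the standard library are available. Lean on these libraries where they do the work, as an engineer would, in place of code of your own. Each camera call takes 0.05 s, during which the arm holds its last target.

TASK

Load the blue-glazed test tile into the sample stage: with one fingertip press the red bar down and hold it so that the spring clip is open, and meanwhile with the other fingertip push the tile along its channel, under the raised clip, until it is fully home against the blue end stop. Then let the bar come up so that the clip rests on the tile, and move clear. Only press and push: the tile must not be lifted or tipped, and the vase, jar, spare tile and brush stay where they are.

Things in the scene. Friction and masses are not known exactly. Their poses are not given: they have to be found in the camera images.
- fixture: the fixed sample stage, a grey base 185 x 145 x 10 mm with an aluminium block. Origin: on the bench under it, z up; x: the way the tile is pushed, y: left of that. Positions in mm below are in this frame. The tile's channel runs along x on centre line y -35, floor at z 30, open at x -110. Clip hinge: along x at y 12, z 38, between two posts (x 6 and 52, each 8 x 12, top z 43)
- stop (a point): foot of the blue end stop (7 mm high), the middle of the face the tile comes to rest against, on the channel floor: x 50, y -35, z 30 in the fixture frame. The channel is 53 mm wide between two dark side guides, 8 wide and 6 high (y -69.5 to -61.5 and -8.5 to -0.5)
- bar_mid (a point): middle of the red press bar, on its top: a flat bar 18 mm wide, 4 thick, 150 long, the clip's tail. Shut, it slopes up outwards by 0.3 rad; pressed to 0.3 it is level. With the clip shut it is at x -30, y 46, z 46 in the fixture frame; the bar spans x -105 to 45. Free space below it to z 10
- foot (a point): underside of the clip's dark rubber foot, at the end of the steel jaw that reaches over the channel: x 31, y -24, z 30.5 in the fixture frame when shut; foot and jaw span x 22 to 40. It rises as the bar is pressed
- clip (a joint): angle of the spring clip (rad). 0: shut, the foot bars the tile's way; about 0.21: foot rests on the tile; 0.26 and more: open, the tile passes; 0.5: limit. Pressing the bar raises it: at 0.30 the bar's top is 6 mm above the channel floor, at 0.39 2.5 mm, so a fingertip on the bar is then level with the tile's rear edge. A spring shuts it: about 6 N on the bar at 0.3, 8 N at 0.39
- tile: the tile to load, a terracotta slab 60 (x) x 50 (y) x 8 mm with a blue-glazed top, about 55 g, flat in the channel, its front edge 8 to 30 mm short of the clip's foot. Origin: centre of its underside; its x along the fixture's x. Fully home: origin at x 20, y -35, z 30 in the fixture frame. Push its rear edge, 30 mm behind the origin
- vase: bystander: a small copper-brown vase, 72 mm across, 107 mm tall, standing on the bench; origin at the centre of its foot
- jar: bystander: an amber glaze jar with a white cap, 52 mm across, 65 mm tall; origin at the centre of its foot
- spare_tile: bystander: another test tile, 60 x 50 x 8 mm, green-glazed, lying on the bench; origin at the centre of its underside
- brush: bystander: a brush 170 mm long with a dark wooden handle, lying on the bench along its own x
Not all that is in view belongs to the job. Leave any pink or purple look-alike of the tile alone.

How it is judged:
On the way, in this order (a step that is already met when the one before it is completed fails the run):
1. a finger holds the clip open by pressing it, the tile not yet under it (value of joint clip above 0.26 rad and contact force between the fingers and clip above 1 N and x of tile in the frame of fixture below -0.008 m), for 0.2 s.
2. the tile is pushed home (within 4 mm of the stop) while a finger still holds the clip open (value of joint clip above 0.26 rad and contact force between the fingers and clip above 1 N and x of tile in the frame of fixture between 0.016 and 0.024 m and z of tile in the frame of fixture below 0.033 m and angle between the x axis of tile and the x axis of fixture, either way round below 0.09 rad), for 0.1 s.
At the end, for the whole second after the job is handed in: the tile lies flat on the channel floor (within 3 mm), straight (0.09 rad), within 4 mm of the blue end stop, at rest, with the released clip resting on it (clip angle 0.15 to 0.255 rad, pressing with more than 1 N) (x of tile in the frame of fixture between 0.016 and 0.024 m and z of tile in the frame of fixture between 0.027 and 0.033 m and angle between the x axis of tile and the x axis of fixture, either way round below 0.09 rad and value of joint clip between 0.15 and 0.255 rad and contact force between clip and tile above 1 N and linear speed of tile below 0.01 m/s); the robot touches nothing.
It fails at once if the tile is lifted more than 7 mm off the channel floor or tipped by more than 0.15 rad (z of tile in the frame of fixture above 0.037 m or angle between tile's own z axis and vertical above 0.15 rad).
It fails at once if the vase is moved by more than 15 mm (distance of vase from where it was at the start of the episode above 0.015 m).
It fails at once if the glaze jar is moved by more than 15 mm (distance of jar from where it was at the start of the episode above 0.015 m).
It fails at once if the spare tile is moved by more than 15 mm (distance of spare_tile from where it was at the start of the episode above 0.015 m).
It fails at once if the brush is moved by more than 15 mm (distance of brush from where it was at the start of the episode above 0.015 m).
It also fails if it takes over 50 s, if anything falls off the work surface, if the arm or the gripper's body presses on something with over 40 N, if the wrist force passes 120 N, or if a joint passes its speed limit or range.

## Working session

There is one attempt and no reset: what is moved stays moved. The work goes in short steps, Python scripts to look and compute and a tool call to move; the robot and the scene stay as the last step left them, time stands still between calls to the robot, and variables do not carry over. Pictures are saved under pics/ and viewed, and the job is handed in when it is done.

Besides the shell and the picture viewer there is one more tool, called after "Call:" in YAML: its name, and indented under it one key for each argument. move_arm: Moves the arm, as the interface text tells. Its arguments: {"type":"object","properties":{"targets":{"type":"array","items":{"type":"object","properties":{"translation":{"type":"array","items":{"type":"number"}},"turn":{"type":"array","items":{"type":"number"}}}}},"hand":{"type":"number"},"newtons":{"type":"number"}},"required":["targets"]}

```bash
mkdir -p pics; ls; python3 - <<'E'
from rig import ctrl
import cv2
print(ctrl.sense(), ctrl.tips_ahead)
for n in ("scene","top"):
    im=ctrl.get_image(n); cv2.imwrite(f"pics/{n}0.png",im[:,:,::-1]); print(n,ctrl.camera_params(n))
E
```

```text
pics
{'t': 0.0, 'joint_pos': array([-1.25429510e+00,  5.28226307e-02,  1.40175146e+00,  3.29165711e-05,
        1.68861887e+00, -7.02895224e-02]), 'joint_velocities': array([ 0.00068326, -0.00076531,  0.00050853,  0.00103903, -0.00122986,
       -0.00012186]), 'tau': array([ 6.71101880e-04, -3.81670189e+01, -3.60187662e+01, -7.20326830e-05,
        6.13824712e-03,  1.40024031e-05]), 'tool_pos': array([ 0.19798439, -0.48592803,  0.24746632]), 'orientation': array([-3.08146128e+00, -6.03489118e-01,  2.57583711e-04]), 'ft_force': array([0.05057846, 0.19040061, 0.04036435]), 'ft_torque': array([0.01796064, 0.00490577, 0.01165873]), 'grip_width': 0.08519081006599111} 0.017
scene {'fx': 578.8854138347518, 'fy': 578.8854138347518, 'cx': 303.41865740074036, 'cy': 246.19795757547269, 'rvec': array([ 1.8339674 ,  1.88703492, -0.61226674]), 'tvec': array([-0.03730308, -0.41726367,  1.2541591 ])}
top {'fx': 507.9283927430736, 'fy': 507.9283927430736, 'cx': 310.20014936226977, 'cy': 240.38970421312075, 'rvec': array([ 2.12887279, -2.14585903,  0.20377069]), 'tvec': array([0.02754929, 0.54929852, 0.82586917])}
```

View pics/scene0.png

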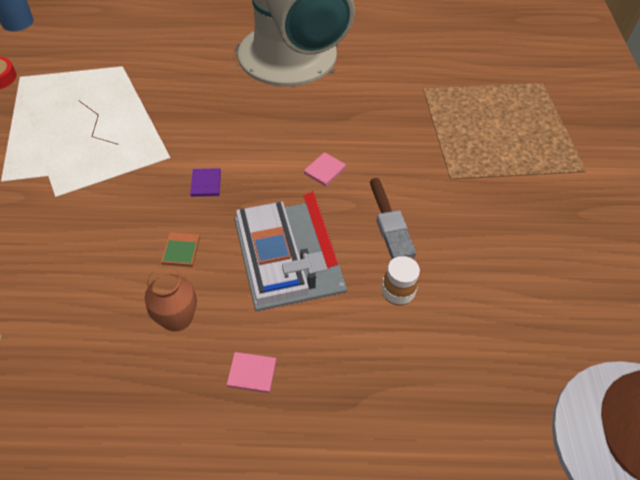

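View pics/top0.png

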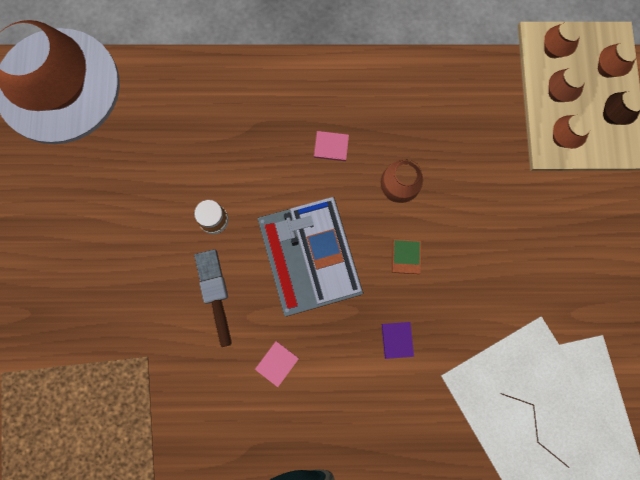

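```bash
python3 - <<'E'
import cv2
a=cv2.imread("pics/top0.png")[190:325,245:375]; cv2.imwrite("pics/topz.png",cv2.resize(a,None,fx=4.4,fy=4.4,interpolation=cv2.INTER_CUBIC))
a=cv2.imread("pics/scene0.png")[185:315,225:355]; cv2.imwrite("pics/scz.png",cv2.resize(a,None,fx=4.4,fy=4.4,interpolation=cv2.INTER_CUBIC))
E
```

```text
(no output)
```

View pics/topz.png

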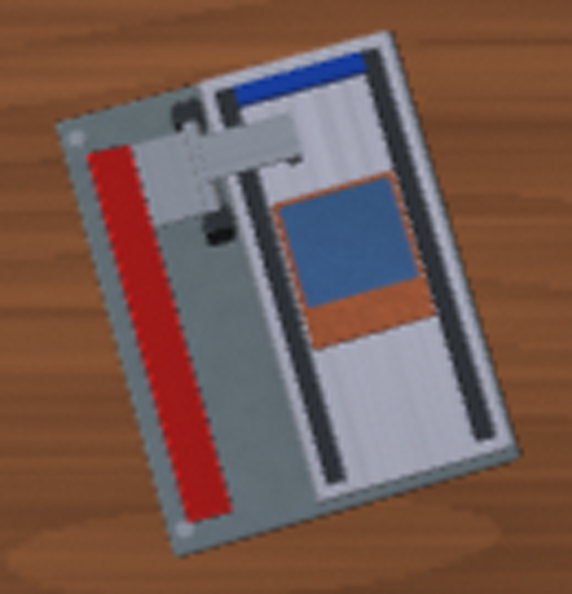

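View pics/scz.png

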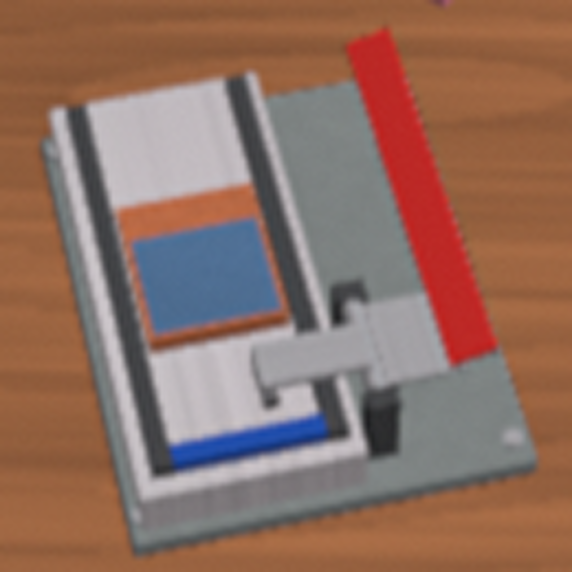

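```bash
cat > h.py <<'E'
import numpy as np, cv2
from rig import ctrl
def ray(n,uv,z):
    c=ctrl.camera_params(n);R=cv2.Rodrigues(np.array(c["rvec"]))[0];o=-R.T@c["tvec"]
    d=R.T@np.array([(uv[0]-c["cx"])/c["fx"],(uv[1]-c["cy"])/c["fy"],1]);return o+d*(z-o[2])/d[2]
def proj(n,P):
    c=ctrl.camera_params(n);R=cv2.Rodrigues(np.array(c["rvec"]))[0];q=R@np.array(P)+c["tvec"]
    return np.array([c["fx"]*q[0]/q[2]+c["cx"],c["fy"]*q[1]/q[2]+c["cy"]])
def fit(A,B): # fixture->world 2D
    A=np.array(A);B=np.array(B);a=A.mean(0);b=B.mean(0);X=A-a;Y=B-b
    th=np.arctan2((X[:,0]*Y[:,1]-X[:,1]*Y[:,0]).sum(),(X*Y).sum());R=np.array([[np.cos(th),-np.sin(th)],[np.sin(th),np.cos(th)]])
    t=b-R@a;return th,t,(B-(A@R.T+t))*1000
E
cat > m.py <<'E'
from h import *
off={"top":(245,190),"scene":(225,185)}
def px(n,u,v): return (off[n][0]+(u+.5)/4.4-.5, off[n][1]+(v+.5)/4.4-.5)
F=[(45,37.4,43.3),(45,54.6,48.7),(-105,54.6,48.7),(-105,37.4,43.3)]
P={"top":list(zip(F,[(133,145),(88,153),(187,521),(232,513)]))+[((50,-8.5,37),(238,106)),((50,-61.5,37),(368,71))],
"scene":list(zip(F,[(453,362),(497,348),(390,28),(347,45)]))+[((50,-8.5,37),(323,415)),((50,-61.5,37),(172,448))]}
allA=[];allB=[]
for n in P:
    A=[np.array(f[:2])/1000 for f,_ in P[n]];B=[ray(n,px(n,*p),f[2]/1000)[:2] for f,p in P[n]]
    th,t,r=fit(A,B);print(n,th,t);print(r.round(1));allA+=A;allB+=B
th,t,r=fit(allA,allB);print(th,t,np.sqrt((r**2).mean()))
R=np.array([[np.cos(th),-np.sin(th)],[np.sin(th),np.cos(th)]])
T={"top":[(276,206),(392,172),(436,314),(316,350)],"scene":[(283,320),(152,346),(117,210),(253,184)]} # FL FR RR RL top z38
for n in T:
    for p in T[n]: print(n,((ray(n,px(n,*p),.038)[:2]-t)@R*1000).round(1))
np.savez("fx.npz",th=th,t=t)
E
python3 m.py
```

```text
top 0.2626853993629673 [0.54887601 0.03720526]
[[-0.5 -0.7]
 [-0.3 -0. ]
 [ 1.1  0.3]
 [-0.3 -0.2]
 [-0.2  0.8]
 [ 0.1 -0.2]]
scene 0.27045160275182456 [0.55327852 0.04064238]
[[-1.7  0.7]
 [ 0.4 -1.1]
 [ 0.5 -0. ]
 [ 0.1  0.6]
 [ 0.1 -0.4]
 [ 0.7  0.2]]
0.26656989912820633 [0.55107735 0.0389237 ] 2.0285481882701593
top [  4.  -12.5]
top [  4.8 -60.6]
top [-54.5 -61.3]
top [-55.4 -12. ]
scene [ 11.5 -12.2]
scene [ 11.7 -58.8]
scene [-49.7 -59.5]
scene [-49.8  -9.3]
```

```bash
cat > st.py <<'E'
from h import *
f=np.load("fx.npz");th=float(f["th"]);t=f["t"]
R=np.array([[np.cos(th),-np.sin(th)],[np.sin(th),np.cos(th)]])
s=ctrl.sense();M=cv2.Rodrigues(s["orientation"])[0]
print("t",s["t"],"fix xy",((s["tool_pos"][:2]-t)@R*1000).round(1),"z",(s["tool_pos"][2]*1000).round(1),"yaw err",np.degrees(np.arctan2(M[1,0],M[0,0])-th).round(2),"tilt",np.degrees(M[:2,2]).round(2),"F",s["ft_force"].round(2),"w",s["grip_width"],"tips",ctrl.tips_ahead)
E
python3 st.py
```

```text
t 0.1 fix xy [-478.9 -413.3] z 247.6 yaw err 6.89 tilt [-0.03  0.07] F [ 0.98  0.73 -0.83] w 0.0853749092082347 tips 0.017
```

Call:
move_arm:
  targets:
    - {"translation": [0, 0, 0], "turn": [0, 0, 6.87]}
  hand: 7.2

```text
t: 0.18
tool_pos: [0.198, -0.486, 0.2477]
orientation: [-3.112, -0.419, 0.0]
ft_force: [0.3, -0.3, -0.2]
grip_width: 0.0754
```

```bash
python3 st.py
```

```text
t 0.1833 fix xy [-478.9 -413.4] z 247.7 yaw err 0.05 tilt [-0.02  0.06] F [ 0.3  -0.28 -0.21] w 0.07543591831940755 tips 0.017
```

Call:
move_arm:
  targets:
    - {"translation": [2.27, -2.33, 0.75]}
    - {"translation": [2.27, -2.33, 0.75]}
    - {"translation": [2.27, -2.33, 0.75]}
    - {"translation": [2.27, -2.33, 0.75]}
    - {"translation": [2.27, -2.33, 0.75]}
    - {"translation": [2.27, -2.33, 0.75]}
    - {"translation": [2.27, -2.33, 0.75]}
    - {"translation": [2.27, -2.33, 0.75]}
    - {"translation": [2.27, -2.33, 0.75]}
    - {"translation": [2.27, -2.33, 0.75]}
    - {"translation": [2.27, -2.33, 0.75]}
    - {"translation": [2.27, -2.33, 0.75]}
    - {"translation": [2.27, -2.33, 0.75]}
    - {"translation": [2.27, -2.33, 0.75]}
    - {"translation": [2.27, -2.33, 0.75]}
    - {"translation": [2.27, -2.33, 0.75]}
    - {"translation": [2.27, -2.33, 0.75]}
    - {"translation": [2.27, -2.33, 0.75]}
    - {"translation": [0, 0, 0]}
    - {"translation": [0, 0, 0]}

```text
$.targets[0]: bad value
```

```bash
python3 st.py; python3 - <<'E'
from h import *
for n,(x,y) in {"top":(245,190),"scene":(200,120)}.items():
    a=ctrl.get_image(n)[y-40:y+160,x-20:x+180,::-1]; cv2.imwrite(f"pics/{n}1.png",cv2.resize(a,None,fx=3,fy=3,interpolation=cv2.INTER_CUBIC))
E
```

```text
t 0.1833 fix xy [-478.9 -413.4] z 247.7 yaw err 0.05 tilt [-0.02  0.06] F [ 0.3  -0.28 -0.21] w 0.07543591831940755 tips 0.017
```

View pics/top1.png

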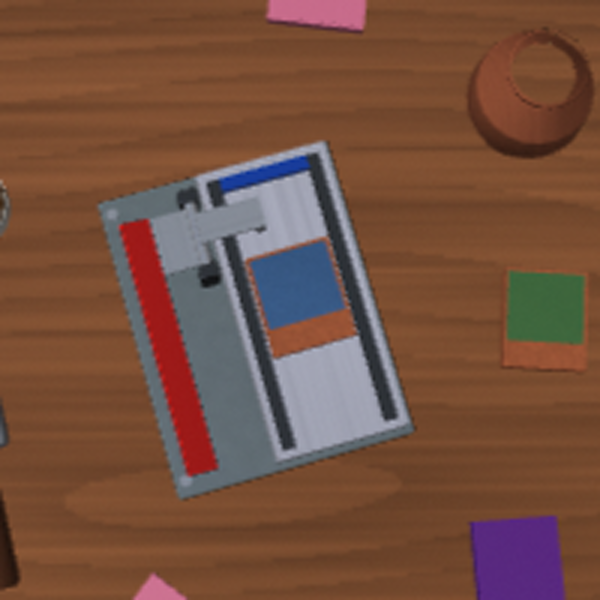

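View pics/scene1.png

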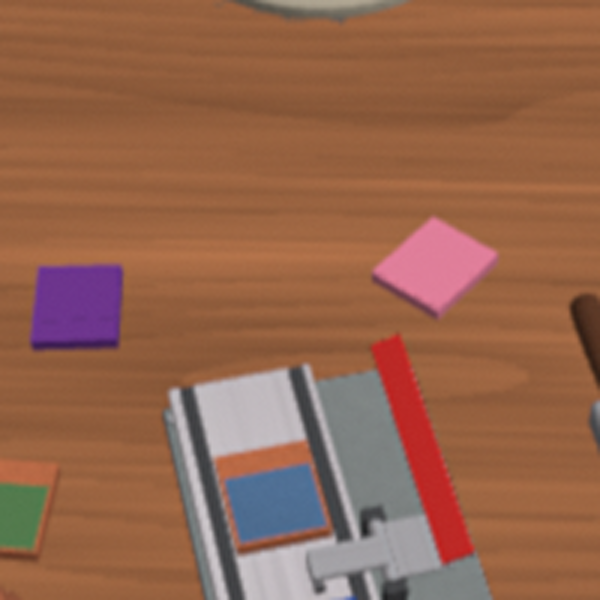

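Nothing moved: the call was refused, evidently because the rows had no "turn". I'll resend with it.

Call:
move_arm:
  targets:
    - {"translation": [2.27, -2.33, 0.75], "turn": [0, 0, 0]}
    - {"translation": [2.27, -2.33, 0.75], "turn": [0, 0, 0]}
    - {"translation": [2.27, -2.33, 0.75], "turn": [0, 0, 0]}
    - {"translation": [2.27, -2.33, 0.75], "turn": [0, 0, 0]}
    - {"translation": [2.27, -2.33, 0.75], "turn": [0, 0, 0]}
    - {"translation": [2.27, -2.33, 0.75], "turn": [0, 0, 0]}
    - {"translation": [2.27, -2.33, 0.75], "turn": [0, 0, 0]}
    - {"translation": [2.27, -2.33, 0.75], "turn": [0, 0, 0]}
    - {"translation": [2.27, -2.33, 0.75], "turn": [0, 0, 0]}
    - {"translation": [2.27, -2.33, 0.75], "turn": [0, 0, 0]}
    - {"translation": [2.27, -2.33, 0.75], "turn": [0, 0, 0]}
    - {"translation": [2.27, -2.33, 0.75], "turn": [0, 0, 0]}
    - {"translation": [2.27, -2.33, 0.75], "turn": [0, 0, 0]}
    - {"translation": [2.27, -2.33, 0.75], "turn": [0, 0, 0]}
    - {"translation": [2.27, -2.33, 0.75], "turn": [0, 0, 0]}
    - {"translation": [2.27, -2.33, 0.75], "turn": [0, 0, 0]}
    - {"translation": [2.27, -2.33, 0.75], "turn": [0, 0, 0]}
    - {"translation": [2.27, -2.33, 0.75], "turn": [0, 0, 0]}
    - {"translation": [0, 0, 0], "turn": [0, 0, 0]}
    - {"translation": [0, 0, 0], "turn": [0, 0, 0]}

```text
t: 1.95
tool_pos: [0.4814, 0.0272, 0.1124]
orientation: [-3.112, -0.427, 0.003]
ft_force: [-0.4, -0.1, 0.1]
grip_width: 0.0718
```

```bash
python3 st.py; python3 - <<'E'
from h import *
for n,(x,y) in {"top":(245,190),"scene":(200,150)}.items():
    a=ctrl.get_image(n)[y-40:y+160,x-20:x+180,::-1]; cv2.imwrite(f"pics/{n}2.png",cv2.resize(a,None,fx=3,fy=3,interpolation=cv2.INTER_CUBIC))
E
```

```text
t 1.95 fix xy [-70.3   7.1] z 112.4 yaw err 0.34 tilt [-0.11 -0.01] F [-0.42 -0.06  0.1 ] w 0.07183484469476041 tips 0.017
```

View pics/top2.png

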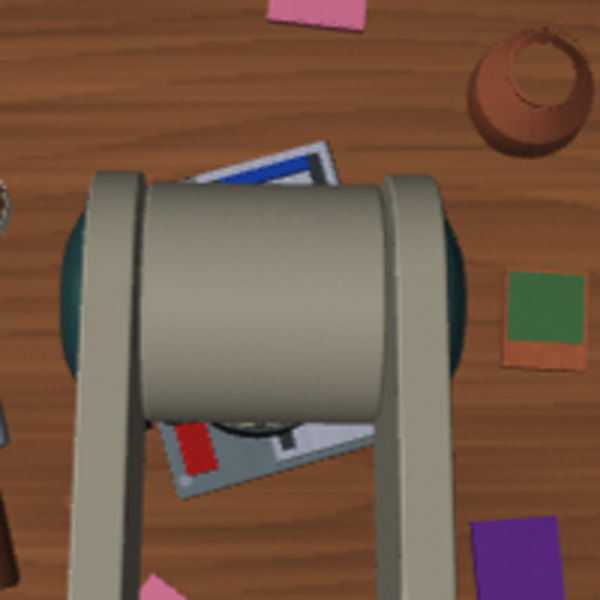

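View pics/scene2.png

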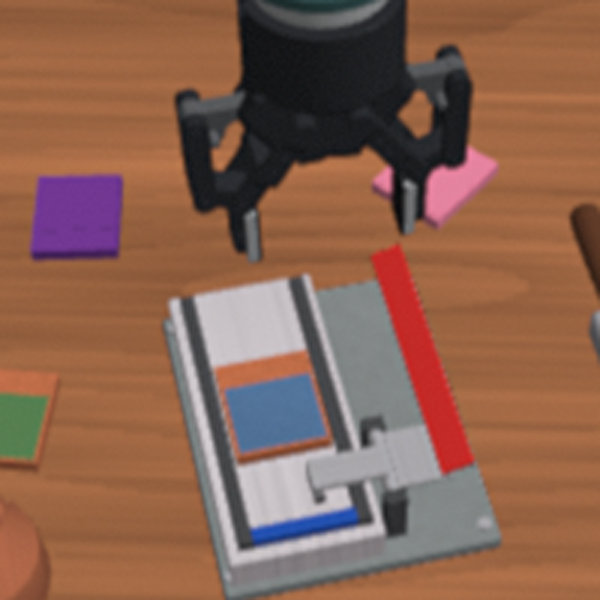

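```bash
cat >> h.py <<'E'
def tips(n,w=.072,ahead=None,hw=.011):
    s=ctrl.sense();M=cv2.Rodrigues(s["orientation"])[0];a=ctrl.tips_ahead if ahead is None else ahead
    return {(sy,sx):proj(n,s["tool_pos"]+M@np.array([sx*hw,sy*w/2,a])) for sy in(-1,1) for sx in(-1,1)}
E
python3 - <<'E'
from h import *
for a in (.004,.017):
  for k,v in tips("scene",ahead=a).items(): print(a,k,((v-[180,110])*3).round(0))
im=ctrl.get_image("scene")[160:210,235:335,::-1]
cv2.imwrite("pics/tz.png",cv2.resize(im,None,fx=8,fy=8,interpolation=cv2.INTER_CUBIC))
E
```

```text
0.004 (-1, -1) [386. 198.]
0.004 (-1, 1) [397. 229.]
0.004 (1, -1) [249. 222.]
0.004 (1, 1) [257. 254.]
0.017 (-1, -1) [386. 215.]
0.017 (-1, 1) [396. 246.]
0.017 (1, -1) [250. 239.]
0.017 (1, 1) [259. 271.]
```

View pics/tz.png

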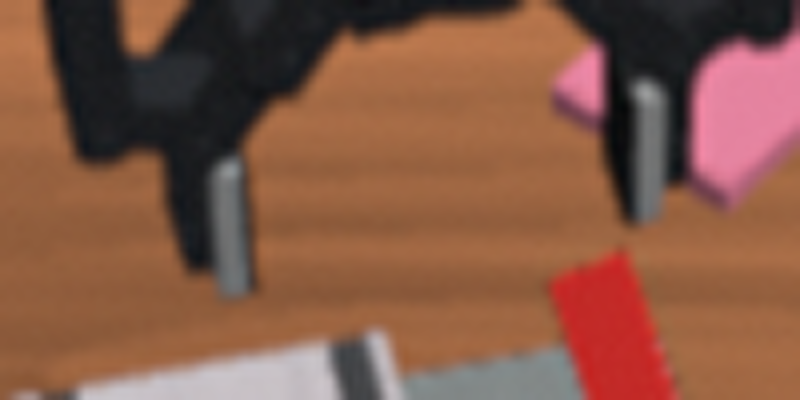

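Call:
move_arm:
  targets:
    - {"translation": [0, 0, 1.5], "turn": [0, 0, 0]}
    - {"translation": [0, 0, 1.5], "turn": [0, 0, 0]}
    - {"translation": [0, 0, 1.5], "turn": [0, 0, 0]}
    - {"translation": [0, 0, 0.5], "turn": [0, 0, 0]}
    - {"translation": [0, 0, 0], "turn": [0, 0, 0]}
    - {"translation": [0, 0, 0], "turn": [0, 0, 0]}

```text
t: 2.6
tool_pos: [0.4818, 0.0255, 0.064]
orientation: [3.114, 0.417, 0.001]
ft_force: [-0.3, 0.6, 0.7]
grip_width: 0.0722
```

```bash
python3 st.py; python3 - <<'E'
from h import *
im=ctrl.get_image("scene")[180:300,225:385,::-1]
cv2.imwrite("pics/tz2.png",cv2.resize(im,None,fx=5,fy=5,interpolation=cv2.INTER_CUBIC))
for a in (.004,.008):
  for k,v in tips("scene",ahead=a).items(): print(a,k,((v-[225,180])*5).round(0))
E
```

```text
t 2.6 fix xy [-70.4   5.3] z 64.0 yaw err -0.02 tilt [ 0.04 -0.01] F [-0.32  0.57  0.68] w 0.07219643160253102 tips 0.017
0.004 (-1, -1) [417.  86.]
0.004 (-1, 1) [433. 137.]
0.004 (1, -1) [197. 126.]
0.004 (1, 1) [211. 178.]
0.008 (-1, -1) [416.  94.]
0.008 (-1, 1) [433. 145.]
0.008 (1, -1) [198. 134.]
0.008 (1, 1) [212. 186.]
```

View pics/tz2.png

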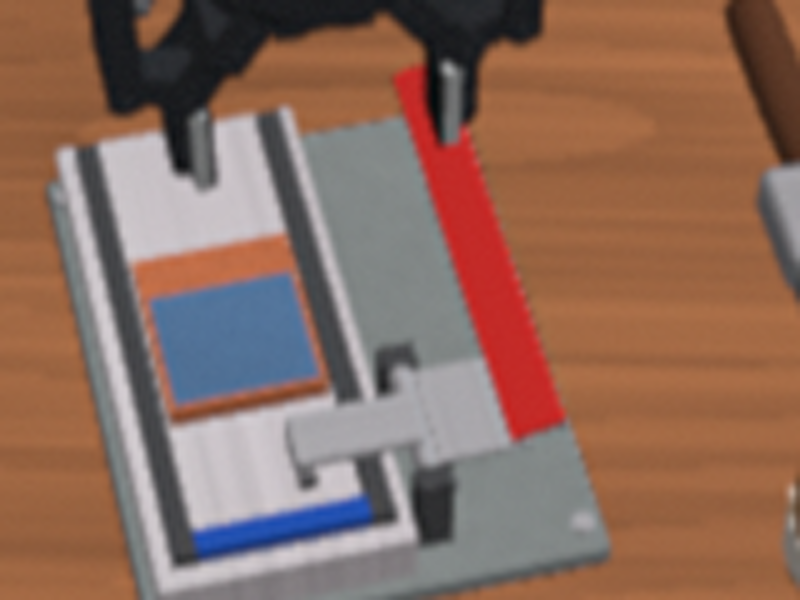

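Call:
move_arm:
  targets:
    - {"translation": [0, 0, 0.5], "turn": [0, 0, 0]}
    - {"translation": [0, 0, 0.4], "turn": [0, 0, 0]}
    - {"translation": [0, 0, 0.3], "turn": [0, 0, 0]}
    - {"translation": [0, 0, 0], "turn": [0, 0, 0]}
    - {"translation": [0, 0, 0], "turn": [0, 0, 0]}

```text
t: 3.07
tool_pos: [0.4818, 0.0262, 0.0515]
orientation: [3.114, 0.418, 0.001]
ft_force: [0.0, 0.9, 2.0]
grip_width: 0.072
```

Call:
move_arm:
  targets:
    - {"translation": [0, 0, 0.3], "turn": [0, 0, 0]}
    - {"translation": [0, 0, 0.2], "turn": [0, 0, 0]}
    - {"translation": [0, 0, 0], "turn": [0, 0, 0]}
    - {"translation": [0, 0, 0], "turn": [0, 0, 0]}

```text
t: 3.4
tool_pos: [0.4819, 0.0263, 0.0465]
orientation: [-3.113, -0.418, -0.001]
ft_force: [1.0, 2.9, 4.0]
grip_width: 0.0718
```

```bash
python3 st.py; python3 - <<'E'
from h import *
im=ctrl.get_image("scene")[180:300,225:385,::-1]
cv2.imwrite("pics/tz3.png",cv2.resize(im,None,fx=5,fy=5,interpolation=cv2.INTER_CUBIC))
print(ctrl.sense()["ft_torque"])
E
```

```text
t 3.4 fix xy [-70.1   6.1] z 46.5 yaw err 0.02 tilt [0.04 0.02] F [0.97 2.93 4.  ] w 0.07176822869358694 tips 0.017
[ 0.57225279 -0.00976213 -0.03433586]
```

View pics/tz3.png

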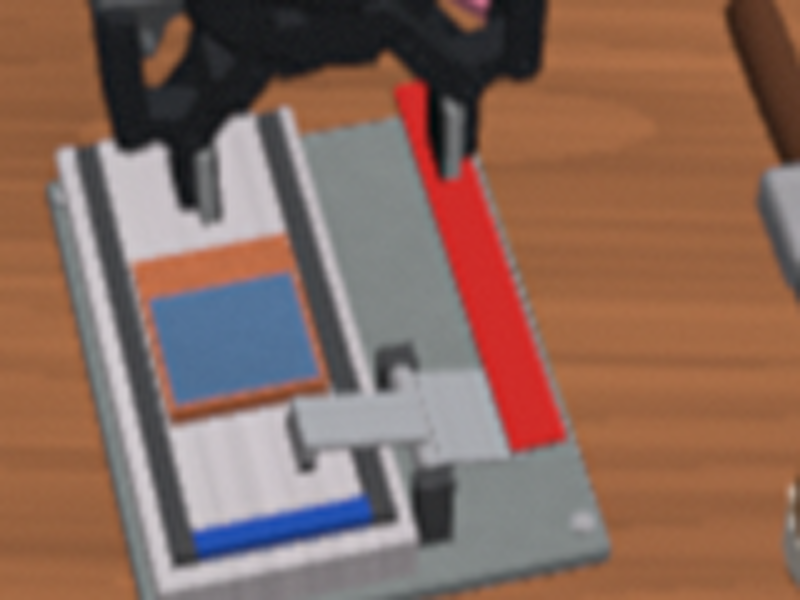

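Call:
move_arm:
  targets:
    - {"translation": [0, 0, 0.2], "turn": [0, 0, 0]}
    - {"translation": [0, 0, 0.2], "turn": [0, 0, 0]}
    - {"translation": [0, 0, 0], "turn": [0, 0, 0]}
    - {"translation": [0, 0, 0], "turn": [0, 0, 0]}
    - {"translation": [0, 0, 0], "turn": [0, 0, 0]}

```text
t: 3.87
tool_pos: [0.4819, 0.0262, 0.0428]
orientation: [3.114, 0.418, 0.001]
ft_force: [0.1, 2.4, 7.1]
grip_width: 0.072
```

```bash
python3 st.py; python3 - <<'E'
from h import *
im=ctrl.get_image("scene")[180:300,225:385,::-1]
cv2.imwrite("pics/tz4.png",cv2.resize(im,None,fx=5,fy=5,interpolation=cv2.INTER_CUBIC))
E
```

```text
t 3.8667 fix xy [-70.1   5.9] z 42.8 yaw err 0.02 tilt [0.05 0.01] F [0.06 2.42 7.05] w 0.07204786824363338 tips 0.017
```

View pics/tz4.png

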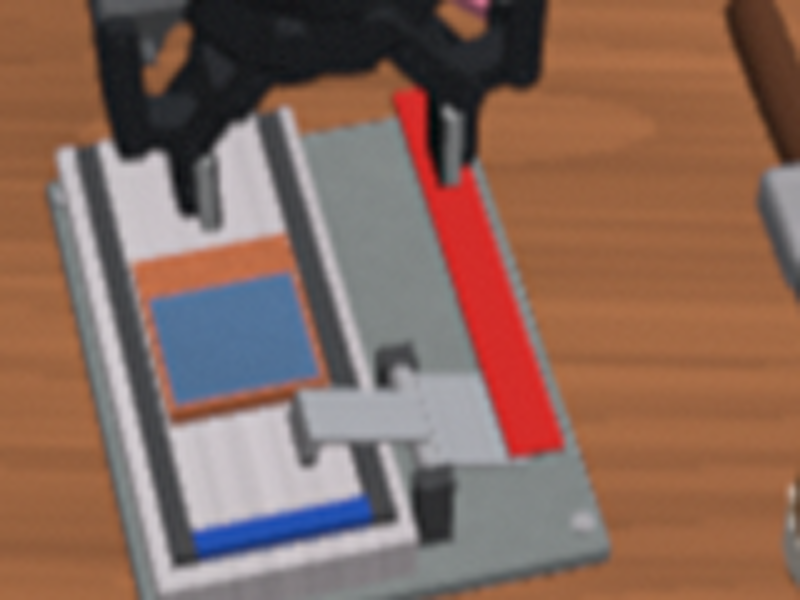

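Call:
move_arm:
  targets:
    - {"translation": [0, 0, 0.08], "turn": [0, 0, 0]}
    - {"translation": [0.2, 0, 0], "turn": [0, 0, 0]}
    - {"translation": [0.2, 0, 0], "turn": [0, 0, 0]}
    - {"translation": [0.2, 0, 0], "turn": [0, 0, 0]}
    - {"translation": [0.2, 0, 0], "turn": [0, 0, 0]}
    - {"translation": [0.2, 0, 0], "turn": [0, 0, 0]}
    - {"translation": [0.2, 0, 0], "turn": [0, 0, 0]}
    - {"translation": [0.2, 0, 0], "turn": [0, 0, 0]}
    - {"translation": [0.2, 0, 0], "turn": [0, 0, 0]}
    - {"translation": [0, 0, 0], "turn": [0, 0, 0]}

```text
t: 4.75
tool_pos: [0.4962, 0.0299, 0.0414]
orientation: [3.113, 0.419, -0.005]
ft_force: [-4.8, -1.3, 7.3]
grip_width: 0.0723
```

```bash
python3 st.py; python3 - <<'E'
from h import *
im=ctrl.get_image("scene")[180:300,225:385,::-1]
cv2.imwrite("pics/tz5.png",cv2.resize(im,None,fx=5,fy=5,interpolation=cv2.INTER_CUBIC))
E
```

```text
t 4.75 fix xy [-55.3   5.8] z 41.4 yaw err 0.04 tilt [-0.17 -0.06] F [-4.82 -1.32  7.33] w 0.0723208038237157 tips 0.017
```

View pics/tz5.png

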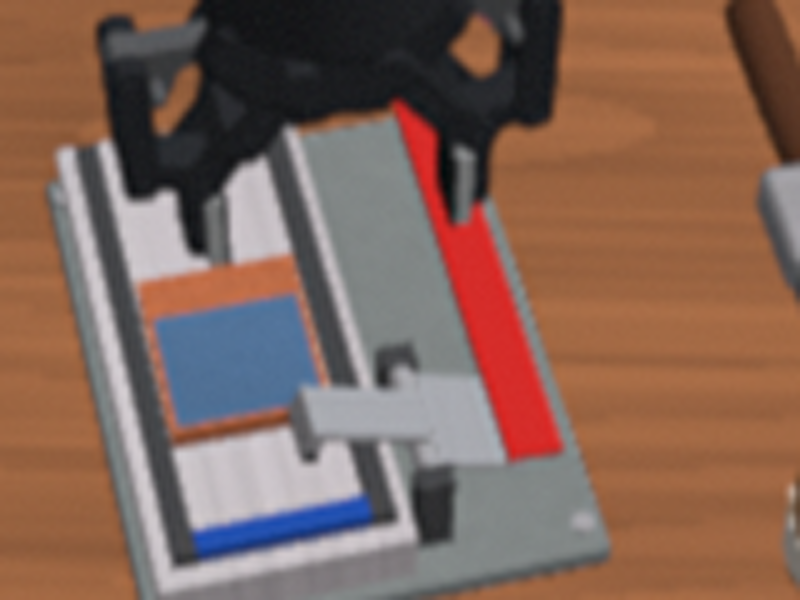

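Call:
move_arm:
  targets:
    - {"translation": [0.2, 0, 0], "turn": [0, 0, 0]}
    - {"translation": [0.2, 0, 0], "turn": [0, 0, 0]}
    - {"translation": [0.2, 0, 0], "turn": [0, 0, 0]}
    - {"translation": [0.2, 0, 0], "turn": [0, 0, 0]}
    - {"translation": [0.2, 0, 0], "turn": [0, 0, 0]}
    - {"translation": [0.2, 0, 0], "turn": [0, 0, 0]}
    - {"translation": [0.2, 0, 0], "turn": [0, 0, 0]}
    - {"translation": [0.2, 0, 0], "turn": [0, 0, 0]}
    - {"translation": [0.2, 0, 0], "turn": [0, 0, 0]}
    - {"translation": [0.2, 0, 0], "turn": [0, 0, 0]}
    - {"translation": [0.2, 0, 0], "turn": [0, 0, 0]}
    - {"translation": [0.2, 0, 0], "turn": [0, 0, 0]}
    - {"translation": [0.2, 0, 0], "turn": [0, 0, 0]}
    - {"translation": [0, 0, 0], "turn": [0, 0, 0]}

```text
t: 5.97
tool_pos: [0.5213, 0.0368, 0.0414]
orientation: [3.113, 0.418, -0.005]
ft_force: [-3.9, -0.4, 7.5]
grip_width: 0.0714
```

```bash
python3 st.py; python3 - <<'E'
from h import *
im=ctrl.get_image("scene")[180:300,225:385,::-1]
cv2.imwrite("pics/tz6.png",cv2.resize(im,None,fx=5,fy=5,interpolation=cv2.INTER_CUBIC))
E
```

```text
t 5.9667 fix xy [-29.3   5.8] z 41.4 yaw err 0.04 tilt [-0.17 -0.06] F [-3.87 -0.4   7.49] w 0.07139494626404323 tips 0.017
```

View pics/tz6.png

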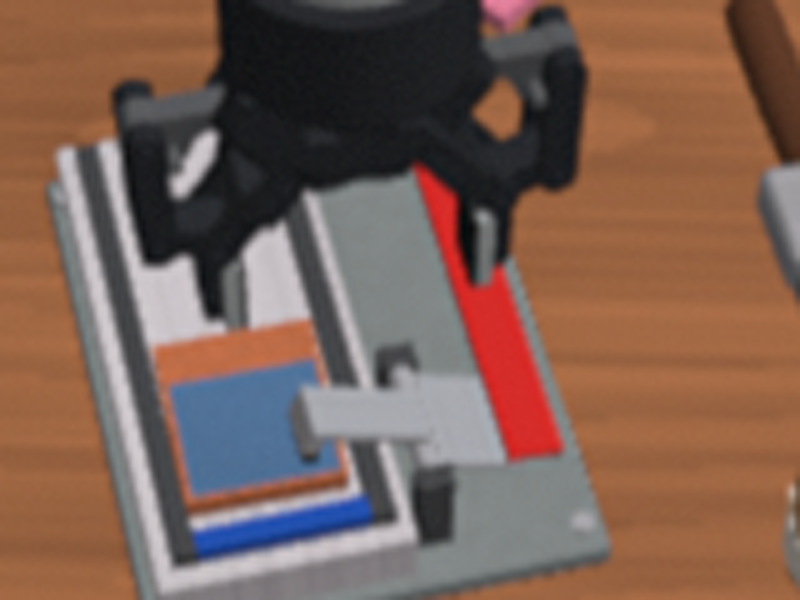

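Call:
move_arm:
  targets:
    - {"translation": [0.2, 0, 0], "turn": [0, 0, 0]}
    - {"translation": [0.2, 0, 0], "turn": [0, 0, 0]}
    - {"translation": [0.1, 0, 0], "turn": [0, 0, 0]}
    - {"translation": [0.1, 0, 0], "turn": [0, 0, 0]}
    - {"translation": [0, 0, 0], "turn": [0, 0, 0]}

```text
t: 6.43
tool_pos: [0.5269, 0.0383, 0.0414]
orientation: [3.113, 0.419, -0.005]
ft_force: [-6.6, -1.2, 7.7]
grip_width: 0.0718
```

Call:
move_arm:
  targets:
    - {"translation": [0.1, 0, 0], "turn": [0, 0, 0]}
    - {"translation": [0, 0, 0], "turn": [0, 0, 0]}

```text
t: 6.6
tool_pos: [0.5278, 0.0386, 0.0414]
orientation: [3.113, 0.418, -0.005]
ft_force: [-4.2, -0.2, 8.1]
grip_width: 0.0723
```

Call:
move_arm:
  targets:
    - {"translation": [0.1, 0, 0], "turn": [0, 0, 0]}
    - {"translation": [0, 0, 0], "turn": [0, 0, 0]}

```text
t: 6.77
tool_pos: [0.5288, 0.0388, 0.0414]
orientation: [3.113, 0.418, -0.005]
ft_force: [-6.4, -1.6, 8.8]
grip_width: 0.0719
```

```bash
python3 st.py; python3 - <<'E'
from h import *
im=ctrl.get_image("scene")[180:300,225:385,::-1]
cv2.imwrite("pics/tz7.png",cv2.resize(im,None,fx=5,fy=5,interpolation=cv2.INTER_CUBIC))
E
```

```text
t 6.7667 fix xy [-21.6   5.8] z 41.4 yaw err 0.03 tilt [-0.19 -0.06] F [-6.39 -1.65  8.75] w 0.0719202680908676 tips 0.017
```

View pics/tz7.png

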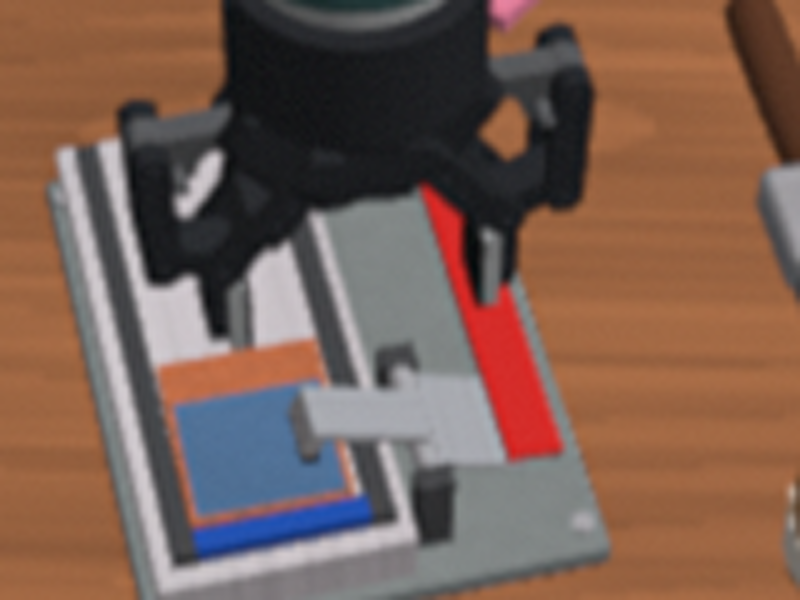

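Call:
move_arm:
  targets:
    - {"translation": [0.1, 0, 0], "turn": [0, 0, 0]}
    - {"translation": [0, 0, 0], "turn": [0, 0, 0]}
    - {"translation": [0, 0, 0], "turn": [0, 0, 0]}

```text
t: 7.07
tool_pos: [0.5291, 0.0389, 0.0413]
orientation: [3.113, 0.418, -0.008]
ft_force: [-10.8, -1.4, 9.8]
grip_width: 0.0719
```

Call:
move_arm:
  targets:
    - {"translation": [0.1, 0, 0], "turn": [0, 0, 0]}
    - {"translation": [0, 0, 0], "turn": [0, 0, 0]}
    - {"translation": [0, 0, 0], "turn": [0, 0, 0]}

```text
t: 7.32
tool_pos: [0.5293, 0.0389, 0.0412]
orientation: [3.113, 0.417, -0.011]
ft_force: [-13.7, -2.4, 12.8]
grip_width: 0.0723
```

Call:
move_arm:
  targets:
    - {"translation": [0, 0, 0], "turn": [0, 0, 0]}
    - {"translation": [-0.2, 0, 0], "turn": [0, 0, 0]}
    - {"translation": [-0.3, 0, 0], "turn": [0, 0, 0]}
    - {"translation": [-0.3, 0, 0], "turn": [0, 0, 0]}
    - {"translation": [-0.3, 0, 0], "turn": [0, 0, 0]}
    - {"translation": [0, 0, 0], "turn": [0, 0, 0]}

```text
t: 7.82
tool_pos: [0.5226, 0.0368, 0.043]
orientation: [3.113, 0.417, 0.007]
ft_force: [4.0, 1.2, 6.9]
grip_width: 0.072
```

```bash
python3 st.py; python3 - <<'E'
from h import *
im=ctrl.get_image("scene")[180:300,225:385,::-1]
cv2.imwrite("pics/tz8.png",cv2.resize(im,None,fx=5,fy=5,interpolation=cv2.INTER_CUBIC))
E
```

```text
t 7.8167 fix xy [-28.1   5.4] z 43.0 yaw err -0.0 tilt [0.27 0.  ] F [3.99 1.17 6.87] w 0.07202033509658291 tips 0.017
```

View pics/tz8.png

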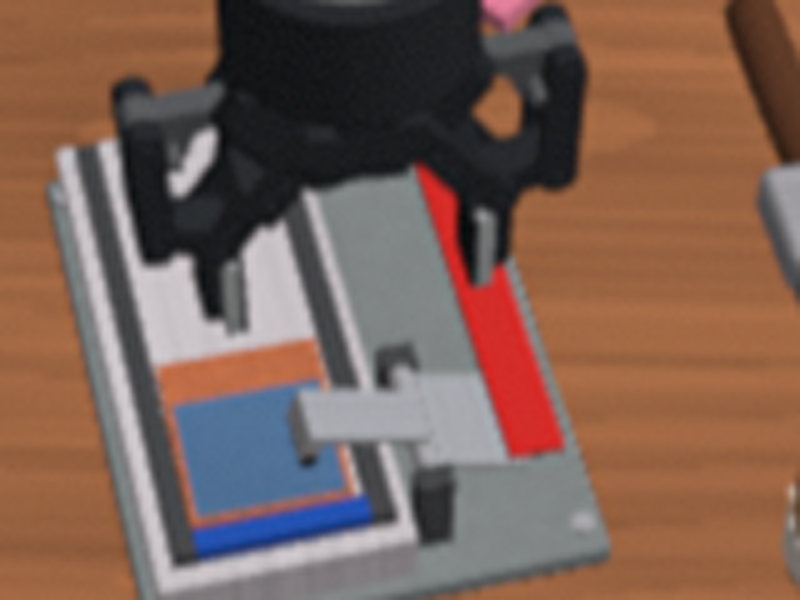

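The tile stayed against the stop (its front edge meets the blue edge near (350,495)), and the fingertip is clear of its rear edge. Next I let the bar up slowly and retreat.

Call:
move_arm:
  targets:
    - {"translation": [0, 0, -0.15], "turn": [0, 0, 0]}
    - {"translation": [0, 0, -0.15], "turn": [0, 0, 0]}
    - {"translation": [0, 0, -0.15], "turn": [0, 0, 0]}
    - {"translation": [0, 0, -0.15], "turn": [0, 0, 0]}
    - {"translation": [0, 0, -0.3], "turn": [0, 0, 0]}
    - {"translation": [0, 0, -0.5], "turn": [0, 0, 0]}
    - {"translation": [0, 0, -1], "turn": [0, 0, 0]}
    - {"translation": [0, 0, -2], "turn": [0, 0, 0]}
    - {"translation": [-1, 0, -3], "turn": [0, 0, 0]}
    - {"translation": [-2, 0, -3], "turn": [0, 0, 0]}
    - {"translation": [-2, 0, -3], "turn": [0, 0, 0]}
    - {"translation": [-2, 0, -2], "turn": [0, 0, 0]}
    - {"translation": [0, 0, 0], "turn": [0, 0, 0]}
    - {"translation": [0, 0, 0], "turn": [0, 0, 0]}

```text
t: 9.03
tool_pos: [0.4537, 0.0182, 0.1973]
orientation: [3.113, 0.417, 0.005]
ft_force: [0.2, -0.3, -0.6]
grip_width: 0.072
```

```bash
python3 st.py; python3 - <<'E'
from h import *
im=ctrl.get_image("scene")
cv2.imwrite("pics/sc9.png",im[:,:,::-1]); im=im[180:300,225:385,::-1]
cv2.imwrite("pics/tz9.png",cv2.resize(im,None,fx=5,fy=5,interpolation=cv2.INTER_CUBIC))
E
```

```text
t 9.0333 fix xy [-99.4   5.7] z 197.3 yaw err -0.01 tilt [ 0.2  -0.02] F [ 0.19 -0.32 -0.59] w 0.07200741803064872 tips 0.017
```

View pics/tz9.png

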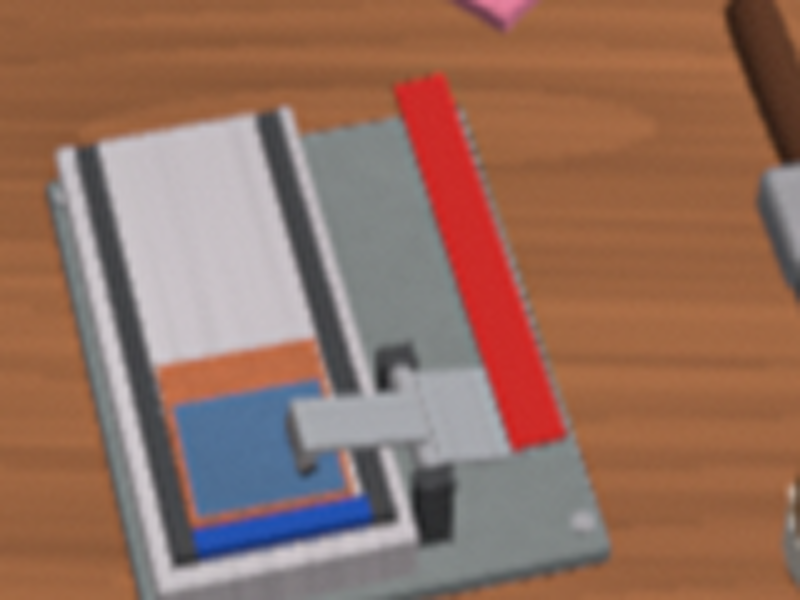

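View pics/sc9.png

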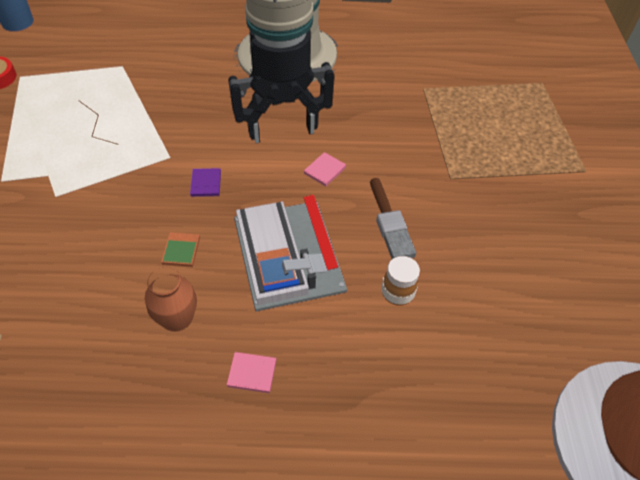

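The clip's foot rests on the tile at about (305,470) in the zoom. The tile is straight against the blue stop, and the bystanders sit where they did at the start.

```bash
python3 -c "
from rig import ctrl
print(ctrl.close_job())"
```

```text
the job is handed in; nothing more can be done
None
```

I loaded the blue-glazed tile and handed the job in at about 9 s on the robot's clock; no verdict came back. With the fingers 72 mm apart, one fingertip held the red bar down at about 7–8 N while the other pushed the tile under the open clip. I stopped when the tool no longer advanced and the push force rose from about 5 to 14 N. I then backed the pushing finger off the tile, let the bar up slowly and moved clear.

**Last checks:**
- **Tile:** the last picture shows it straight against the blue stop, with the clip's foot resting on it. The bar is partly raised, as expected with the foot on the tile.
- **Robot:** it stands clear, with the measured force near zero.
- **Bystanders:** the vase, jar, spare tile and brush look where they were at the start. I judged this by eye and did not measure it.

**Not measured, or in disagreement:**
- **Clip angle:** I never measured it directly. I inferred it was open from the bar force, the tip height and the pictures.
- **Cameras:** the two views placed the fixture about 5 mm apart, so I used their mean and relied on the contact force to find the stop.
- **Fingertips:** they stood about 8 mm ahead of the TCP at this opening, against the stated 17 mm. I worked from 8 mm.
- **Refused call:** one move call was refused, apparently because its rows had no "turn". Nothing moved.

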